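Count three wooden balls out of a drum feeder into a tin

ROBOT

A 7-joint arm with a two-finger parallel gripper is mounted at the origin on the work surface. World frame = base frame: x ahead of the robot, y to its left, z up, the work surface at z = 0. Lengths are in m, angles in rad, forces in N, time in s.
With the tool pointing down it reaches from about 0.425 to 0.925 m from the base axis. Payload 6.8 kg.
Tool frame: the origin (TCP) lies at the very end of the fingers, on their centre line; the grasp point (between the pads) lies 19 mm behind it; z points along the fingers, y is the line along which they close (so a half turn about z gives the same grasp; the last joint's range is limited). The gripper opens to 85 mm and grips with 20 to 120 N. Pads are 22 mm wide; open, the fingers measure 114 mm over their backs; the gripper's body (76 mm by 85 mm) begins 54 mm behind the grasp point. The pads swing forward as they close: fully open they stand 13 mm farther back than shut.
Start: joints at [-1.438, 0.477, 0.022, 1.555, -0.011, 1.109, -0.083], TCP at [0.161, 0.656, 0.231] pointing down, gripper open.
Joint ranges: [-2.96, 2.96], [-0.34, 2.1], [-1.41, 1.46], [0.24, 2.44], [-1.37, 4.51], [0.17, 1.92], [-2.96, 2.96]. Speed limits (rad/s): [2.39, 2.39, 3.14, 3.14, 3.14, 3.14, 3.14].

INTERFACE

Orientations are given as a rotation vector (axis times angle).
In Python, from bench import monitor, optics, r gives the robot as it stands.
- The arm moves only by the shell command python3 -m crank 'ROWS' [OPENING] [FORCE]. ROWS is JSON, a list of rows, each a list of 2 entries, a list of its own where there are three numbers: the shift along the tool's x, y, z in cm, then the turn, a rotation vector about the tool's x, y, z in rad. A call has 1 to 5 rows; each row shifts and turns the commanded pose from where the row before left it, along the tool's axes as they then stand; what a row does not reach is not made up. A row lasts 1/10 s, in which the tool goes at most 50 mm and 8.59 degrees, less where a joint would pass 70% of its speed; a pose out of reach is approached as far as the arm can. A call is refused whole if a number of a shift passes 5 or a number of a turn 0.15, either way. A call with a gripper value outside its range is refused whole. OPENING is the finger opening in cm, from 0 to 8.54, set as the call begins (- or left out, the last holds). The fingers move at their own pace and stop on an object; FORCE is the grip in N (left out, the last holds). Time passes only in rows, so rows that do not move let the fingers close. It gives the time, the measured TCP pose, the force, the opening and the grip force at its end, in the units of the state.
- monitor.get_obs(): the state, without advancing time (a new reading comes with each control period).
- optics.grab_frame(name): name is "side" or "top"; returns (picture, depth): 480x640x3 uint8, red, green, blue; 480x640 float32, m along the optical axis (not along the pixel's ray), 0 where there is no reading.
- optics.camera_model(name): a dict with "vertical_fov" (degrees; the focal length in pixels is half the picture's height over the tangent of half this angle, whatever the lens; pixels are square), "cx", "cy" (the principal point, pixels), "D" ([k1, k2, p1, p2, k3] as OpenCV has them; the pictures are not rectified), "R" (3x3) and "t" (3): a world point X has camera coordinates R X + t. Camera axes: x right, y down, z forward; pixel columns grow to the right and rows downward; lengths in m; the calibration is good to about 2 mm. A picture is of the moment at which its call begins. camera_model takes no time and is no camera call.
- r.hand_in(): hands the job in; it is judged then, once.
The state is a dict: "clock": time; "joints": joint angles; "qvel": joint speeds; "tau": joint torques, N m; "tcp_pos": TCP position; "orientation": TCP orientation; "contact_force": force on the tool from outside, world axes, zero at the start; "moment": the same for the moment, N m; "grip_width": finger opening in m; "gripper_force": force on a finger pad.
Only numpy, scipy, OpenCV 4.12 (cv2) and the standard library are available. Lean on these libraries where they do the work, as an engineer would, in place of code of your own. Each camera call takes 0.05 s, during which the arm holds its last target. There are 200 camera calls.

TASK

Slide the empty round tin under the spout of the ball feeder, centred where the balls come down. Then turn the drum slowly clockwise (seen from above) by its star handle so that the wooden balls roll out one at a time, and stop when exactly three lie in the tin; the other two stay in the drum. Leave the tin standing under the spout, do not touch or spill any ball, and leave everything else on the table where it is.

Things in the scene. Friction and masses are not known exactly. Their poses are not given: they have to be found in the camera images.
- tin_center (a point): round open steel tin without a lid, standing loose on the table: 120 mm across, 40 mm tall, wall 3 mm, 0.13 to 0.25 kg; slides easily. The point is its centre, 20 mm above the table; z up.
- drop_point (a point): point on the table top below where balls come down from the feeder's spout: the tin's centre belongs here. It lies 155 mm from the drum's axis, straight out along the spout.
- feeder: ball feeder stand, fixed to the table. Origin on the drum's axis at table height; the spout points along its -y. Wooden pedestal 120 mm across, above it a plywood deck and collar 192 mm across, 46 to 94 mm above the table. One side opening in the collar, 43 mm wide, leads to the aluminium spout.
- spout_lip (a point): middle of the spout's lip, 120 mm from the drum's axis. The spout is 50 mm wide; at the lip its underside is 48 mm above the table, its side walls reach at most 82 mm. The tin slides under it.
- drum (a joint): turn of the drum about its upright axis, rad, 0 at the start, growing anticlockwise seen from above. It turns either way, more than a full turn, against light friction (about 1.5 N at the end of a handle arm) and stays where it is left. When a cell comes in line with the spout, its ball rolls out by itself within half a second.
- drum_floor (a point): point on the drum's axis, 85 mm above the table. The drum has eight equal cells (45 degrees each) between radial vanes 100 mm high above the table, open at the top, with a floor that slopes outwards; rim 176 mm across, 112 mm above the table. The fixed collar keeps a ball in its cell until the cell faces the spout.
- hub (a point): centre of the black star handle on the drum, on its axis, 131 mm above the table. Steel hub 38 mm across, 148 mm high; four arms at right angles, each 12 mm wide, 22 mm tall (120 to 142 mm above the table), reaching 58 mm from the axis. Between the arms it is free down to the vanes at 100 mm, so an arm can be pushed round from its side.
- star_end (a point): middle of the outer end of one arm of the star handle, 58 mm from the axis, 131 mm above the table; it turns with the drum. The other arms lie at 90, 180 and 270 degrees from it.
- ball0_center (a point): centre of a plain wooden ball, 30 mm across, 11 g: the first of five to reach the spout when the drum turns clockwise. All five begin in the drum, in five neighbouring cells on the side away from the spout, one a cell, about 74 mm from the axis and 82 mm above the table; in the tin the centre is 18 mm above the table.
- ball1_center (a point): centre of a plain wooden ball, 30 mm across, 11 g: the second of five to reach the spout when the drum turns clockwise.
- ball2_center (a point): centre of a plain wooden ball, 30 mm across, 11 g: the third of five to reach the spout when the drum turns clockwise.
- ball3_center (a point): centre of a plain wooden ball, 30 mm across, 11 g: the fourth of five to reach the spout when the drum turns clockwise.
- ball4_center (a point): centre of a plain wooden ball, 30 mm across, 11 g: the fifth of five to reach the spout when the drum turns clockwise.
- candlestick: dark metal candlestick with candle, 300 mm tall, foot 90 mm across; a loose bystander, to be left alone. Origin: centre of its underside.
- goblet: glass goblet, 145 mm tall, 76 mm across; a loose bystander, to be left alone. Origin: centre of its underside.
- tea_tin: closed square tea tin, 85 x 105 mm, 139 mm tall; a loose bystander, to be left alone. Origin: centre of its underside.
- case: small olive hard case, 87 x 127 mm, 62 mm tall; a loose bystander, to be left alone. Origin: centre of its underside.
- glue_jar: small closed jar, 44 mm across, 55 mm tall; a loose bystander, to be left alone. Origin: centre of its underside.
- tile0: wooden game tile 45 x 22 x 10 mm; a loose bystander, to be left alone. Origin: centre of its underside.
- tile1: wooden game tile 45 x 22 x 10 mm; a loose bystander, to be left alone. Origin: centre of its underside.
There are look-alikes about, which are no part of the job. There is more than one size of the part that bears tin_center; the job needs the middle-sized.

How it is judged:
On the way, in this order (a step that is already met when the one before it is completed fails the run):
1. the empty tin stands under the spout, all balls still in the drum (horizontal distance between tin_center and drop_point below 0.03 m and angle between tin_center's own z axis and vertical below 0.1 rad and horizontal distance between each of ball0_center, ball1_center, ball2_center, ball3_center, ball4_center and hub below 0.088 m and height (world z) of each of ball0_center, ball1_center, ball2_center, ball3_center, ball4_center above 0.065 m), for 0.2 s.
2. exactly one ball in the tin, the others in the drum (horizontal distance between ball0_center and tin_center below 0.058 m and height (world z) of ball0_center below 0.04 m and horizontal distance between each of ball1_center, ball2_center, ball3_center, ball4_center and hub below 0.088 m and height (world z) of each of ball1_center, ball2_center, ball3_center, ball4_center above 0.065 m), for 0.2 s.
3. exactly two balls in the tin, the others in the drum (horizontal distance between each of ball0_center, ball1_center and tin_center below 0.058 m and height (world z) of each of ball0_center, ball1_center below 0.04 m and horizontal distance between each of ball2_center, ball3_center, ball4_center and hub below 0.088 m and height (world z) of each of ball2_center, ball3_center, ball4_center above 0.065 m), for 0.2 s.
4. exactly three balls in the tin, the others in the drum (horizontal distance between each of ball0_center, ball1_center, ball2_center and tin_center below 0.058 m and height (world z) of each of ball0_center, ball1_center, ball2_center below 0.04 m and horizontal distance between each of ball3_center, ball4_center and hub below 0.088 m and height (world z) of each of ball3_center, ball4_center above 0.065 m), for 0.2 s.
At the end, for the whole second after the job is handed in: the first three balls to come round clockwise lie in the tin (centres within 58 mm of its axis and under 40 mm high), the other two are in the drum (within 88 mm of its axis, above 65 mm), the tin stands upright with its centre within 30 mm of the drop point, and the drum is at rest (all of step 4 and horizontal distance between tin_center and drop_point below 0.03 m and angle between tin_center's own z axis and vertical below 0.1 rad and velocity of joint drum between -0.05 and 0.05 rad/s); the robot touches nothing.
It fails at once if a ball is spilled outside the tin ((height (world z) of ball0_center below 0.04 m and horizontal distance between ball0_center and tin_center above 0.062 m) or (height (world z) of ball1_center below 0.04 m and horizontal distance between ball1_center and tin_center above 0.062 m) or (height (world z) of ball2_center below 0.04 m and horizontal distance between ball2_center and tin_center above 0.062 m) or (height (world z) of ball3_center below 0.04 m and horizontal distance between ball3_center and tin_center above 0.062 m) or (height (world z) of ball4_center below 0.04 m and horizontal distance between ball4_center and tin_center above 0.062 m)).
It fails at once if the robot touches a ball (contact force between any of the fingers, the arm and ball0 above 0.3 N or contact force between any of the fingers, the arm and ball1 above 0.3 N or contact force between any of the fingers, the arm and ball2 above 0.3 N or contact force between any of the fingers, the arm and ball3 above 0.3 N or contact force between any of the fingers, the arm and ball4 above 0.3 N).
It fails at once if the tin is tipped or lifted (angle between tin_center's own z axis and vertical above 0.35 rad or height (world z) of tin_center above 0.05 m).
It fails at once if a bystander is moved by more than 30 mm or tipped (distance of any of candlestick, goblet, tea_tin, case, glue_jar, tile0, tile1 from where it was at the start of the episode above 0.03 m or angle between any of candlestick, goblet, tea_tin, case, glue_jar, tile0, tile1's own z axis and vertical above 0.3 rad).
It also fails if it takes over 66 s, if anything falls off the work surface, if the arm or the gripper's body presses on something with over 40 N, if the wrist force passes 120 N, or if a joint passes its speed limit or range.

## Working session

There is one attempt and no reset: what is moved stays moved. The work goes in short steps, Python scripts to look and compute and a shell command to move; the robot and the scene stay as the last step left them, time stands still between calls to the robot, and variables do not carry over. Pictures are saved under pics/ and viewed, at most 10 in all, crops included, and the job is handed in when it is done.

```bash
ls; mkdir -p pics
cat > h.py <<'E'
from bench import monitor, optics, r
import numpy as np, cv2
def grab(n):
    p,d=optics.grab_frame(n); np.save(f'/tmp/{n}_p.npy',p); np.save(f'/tmp/{n}_d.npy',d); return p,d
def cam(n):
    m=optics.camera_model(n); f=240/np.tan(np.radians(m['vertical_fov'])/2)
    K=np.array([[f,0,m['cx']],[0,f,m['cy']],[0,0,1]]); return K,np.array(m['D'],float),np.array(m['R']),np.array(m['t'])
def onplane(n,uv,z):
    K,D,R,t=cam(n); uv=np.array(uv,float).reshape(-1,1,2)
    q=cv2.undistortPoints(uv,K,D)[:,0]; d=np.c_[q,np.ones(len(q))]@R; c=-R.T@t
    return c+d*((z-c[2])/d[:,2])[:,None]
def cloud(n,d):
    K,D,R,t=cam(n); v,u=np.mgrid[:480,:640]
    q=cv2.undistortPoints(np.stack([u,v],-1).reshape(-1,1,2).astype(float),K,D)[:,0]
    return ((np.c_[q,np.ones(len(q))]*d.reshape(-1,1)-t)@R).reshape(480,640,3)
def proj(n,X):
    K,D,R,t=cam(n); return cv2.projectPoints(np.array(X,float).reshape(-1,1,3),cv2.Rodrigues(R)[0],t,K,D)[0][:,0]
E
python3 - <<'E'
from h import *
for n in('top','side'):
    p,d=grab(n); cv2.imwrite(f'pics/{n}0.png',p[:,:,::-1])
    K,D,R,t=cam(n); print(n,K[0,0],D,-R.T@t,R[2])
o=monitor.get_obs(); print(o)
E
```

```text
pics
top 615.1705029771063 [-0.02196765  0.          0.          0.          0.        ] [0.4188988  0.05335334 1.44136992] [ 0.11561698 -0.01234014 -0.99321721]
side 582.13613927089 [0.03500738 0.         0.         0.         0.        ] [0.084521   0.96897461 1.05714286] [ 0.33159435 -0.65664334 -0.67739554]
{'clock': 0.1, 'joints': array([-1.43807322,  0.47772255,  0.02234214,  1.55634259, -0.01150926,
        1.10929065, -0.0830672 ]), 'qvel': array([ 1.35720790e-04, -2.59499735e-04,  1.01465894e-03, -2.15116325e-03,
       -1.18459763e-05, -1.70296204e-03, -9.86421735e-05]), 'tau': array([ 3.74292140e-03, -5.97761929e+01,  1.61342751e+00, -2.81957138e+01,
        1.28118010e-02,  5.02465366e-03,  3.58754085e-05]), 'tcp_pos': array([0.16087035, 0.65500692, 0.23042371]), 'orientation': array([-3.77283282e-01, -3.11876771e+00,  2.56472724e-03]), 'contact_force': array([-0.00746307, -0.11734233, -0.27297974]), 'moment': array([0.02296494, 0.009979  , 0.01650763]), 'gripper_force': 0.0, 'grip_width': 0.0856812658332442}
```

View pics/top0.png

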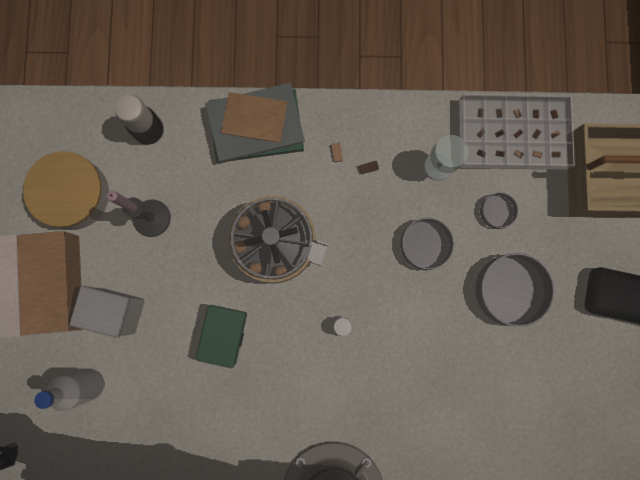

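View pics/side0.png

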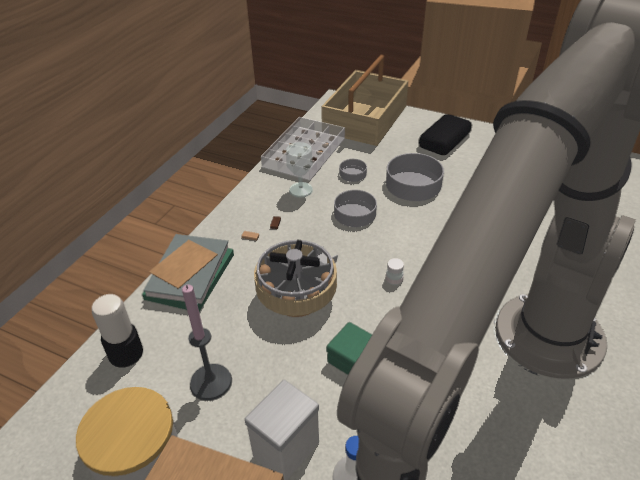

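Top view: robot at the bottom, feeder hub at ~(270,237), spout at (318,252), middle tin at (427,244), small tin at (497,210), large tin at (513,290), balls on the drum's left side. The side view agrees. Next I measure.

Run:
```python
from h import *
p=np.load('/tmp/top_p.npy'); d=np.load('/tmp/top_d.npy'); P=cloud('top',d)
def circ(m):
    c=max(cv2.findContours(m.astype(np.uint8),0,1)[0],key=cv2.contourArea); return c[:,0].astype(float)
def fit(q):
    A=np.c_[2*q[:,:2],np.ones(len(q))]; s=np.linalg.lstsq(A,(q[:,:2]**2).sum(1),rcond=None)[0]; return s[:2],np.sqrt(s[2]+s[:2]@s[:2])
z=P[:,:,2]; win=lambda u0,u1,v0,v1:np.s_[v0:v1,u0:u1]
def region(u0,u1,v0,v1,z0,z1):
    M=np.zeros((480,640),bool); M[v0:v1,u0:u1]=1; return M&(z>z0)&(z<z1)&(d>0)
M=region(395,460,212,275,.03,.05); print('tin rim',M.sum(),fit(P[M]))
print('tin floor',P[244,424])
M=region(255,285,220,252,.143,.155); print('hub top',M.sum(),P[M].mean(0),fit(circ(M)))
hub=P[M].mean(0)[:2]
M=region(225,320,190,290,.107,.117); q=P[M]; print('rim',M.sum(),fit(q))
hub2=fit(q)[0]
M=region(225,320,190,290,.125,.146); q=P[M]; v=q[:,:2]-hub2; rr=np.hypot(*v.T); s=(rr>.028)
a=np.arctan2(v[s,1],v[s,0]); print('star ang mod90',np.degrees(np.angle(np.exp(4j*a).mean())/4),abs(np.exp(4j*a).mean()),s.sum())
M=region(305,335,235,270,.03,.1); q=P[M]; rr=np.hypot(*(q[:,:2]-hub2).T); k=rr>.1; print('spout',k.sum(),q[k].mean(0),'ang',np.degrees(np.arctan2(*(q[k].mean(0)[:2]-hub2)[::-1])),rr.max())
hsv=cv2.cvtColor(p,cv2.COLOR_RGB2HSV); rr=np.hypot(*np.moveaxis(P[:,:,:2]-hub2,2,0))
M=((hsv[:,:,1]>95)&(hsv[:,:,0]<20)&(rr<.084)&(z>.07)).astype(np.uint8)
n,l,st,c=cv2.connectedComponentsWithStats(M)
for i in range(1,n):
    if st[i,4]>30:
        X=onplane('top',c[i],.085)[0]; w=X[:2]-hub2; print('ball',c[i],st[i,4],X,np.degrees(np.arctan2(w[1],w[0])),np.hypot(*w))
print('jar',P[327,342],'case',P[336,222],'tile',P[167,368],P[152,337],'smalltin',P[210,496],'bigtin',P[290,510],'goblet',onplane('top',[438,166],0))
cv2.imwrite('pics/feeder.png',cv2.resize(p[180:300,215:345,::-1],None,fx=5,fy=5,interpolation=cv2.INTER_CUBIC)[:600,:650])
```

```text
tin rim 286 (array([ 0.56718573, -0.21240748]), np.float64(0.05819977605643385))
tin floor [ 0.56879162 -0.21086144  0.00305201]
hub top 292 [0.56869807 0.14323316 0.14755573] (array([268.68435498, 235.72291421]), np.float64(10.015315912395781))
rim 577 (array([0.5685291 , 0.14210846]), np.float64(0.08538564926092267))
star ang mod90 14.933638365584038 0.9296347551435227 318
spout 224 [0.53993965 0.03609716 0.05964838] ang -105.09264761909316 0.12709930179403464
ball [264.94915254 205.81355932] 59 [0.64222975 0.15892195 0.085     ] 12.851076195364335 0.07559417641501345
ball [243.95714286 221.38571429] 70 [0.60667953 0.20487529 0.085     ] 58.70826103976171 0.0734515437796625
ball [240.55555556 248.75555556] 45 [0.54551526 0.21098158 0.085     ] 108.47696353162073 0.07261640213748433
ball [256.16363636 267.63636364] 55 [0.50408278 0.17563396 0.085     ] 152.51618035746205 0.07264493382158596
ball [281.6969697  270.36363636] 33 [0.49862606 0.11929208 0.085     ] -161.9232947403188 0.07353245907625555
jar [ 0.3751262  -0.0158987   0.05246032] case [0.3533639  0.25013561 0.06240672] tile [ 0.75104952 -0.07823008  0.00848716] [ 0.78723542 -0.00432315  0.00621594] smalltin [ 0.65213147 -0.38427029  0.00131625] bigtin [ 0.46232887 -0.4115927   0.00507374] goblet [[ 0.7575952  -0.24723855  0.        ]]
```

View pics/feeder.png

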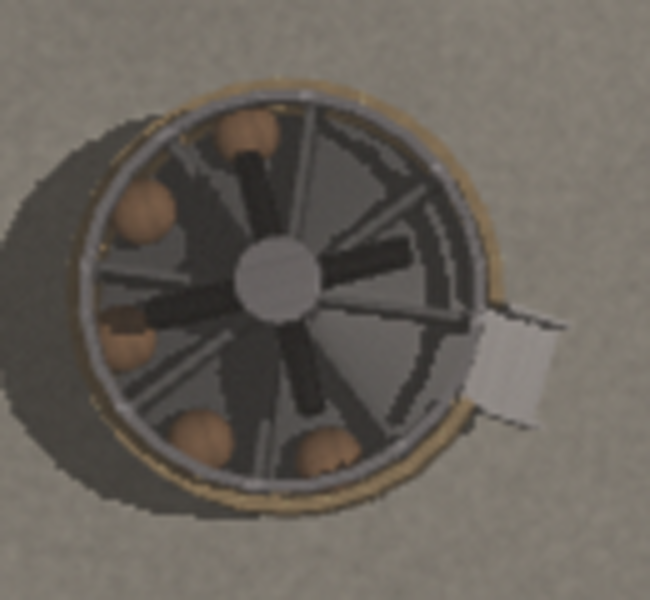

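```bash
cat > plan.py <<'E'
import sys,json
from h import *
from scipy.spatial.transform import Rotation as Ro
# plan.py n x y z yaw [n x y z yaw ...]: rows to reach pose, tool down, tool-y heading yaw (deg, continuous)
o=monitor.get_obs(); p=o['tcp_pos'].copy(); R=Ro.from_rotvec(o['orientation'])
def yaw(R): y=R.as_matrix()[:,1]; return np.degrees(np.arctan2(y[1],y[0]))
print('now',p.round(4),'yaw',yaw(R).round(2),'j',o['joints'].round(2),'t',o['clock'],'F',o['contact_force'].round(1))
a=[float(x) for x in sys.argv[1:]]; yw=yaw(R); rows=[]
for i in range(0,len(a),5):
    n=int(a[i]); T=np.array(a[i+1:i+4]); Y=a[i+4]
    for k in range(n):
        step=(T-p)/(n-k); dy=(Y-yw)/(n-k)
        s=np.round(R.inv().apply(step)*100,1 if np.abs(step).max()>.004 or k<n-1 else 2)
        w=np.round(-np.radians(dy),3); rows.append([s.tolist(),[0,0,float(w)]])
        p=p+R.apply(s/100); R=R*Ro.from_rotvec([0,0,w]); yw-=np.degrees(w)
for i in range(0,len(rows),5): print(json.dumps(rows[i:i+5]).replace(' ','').replace('.0,',',').replace('.0]',']'))
E
python3 plan.py 10 .45 .25 .29 48 13 .581 -.290 .22 11
```

```text
now [0.1609 0.655  0.2304] yaw 76.2 j [-1.44  0.48  0.02  1.56 -0.01  1.11 -0.08] t 0.1 F [-0.  -0.1 -0.3]
[[[-3.8,-3.2,-0.6],[0,0,0.049]],[[-3.9,-3.1,-0.6],[0,0,0.049]],[[-4.1,-2.9,-0.6],[0,0,0.049]],[[-4.2,-2.7,-0.6],[0,0,0.049]],[[-4.3,-2.4,-0.6],[0,0,0.049]]]
[[[-4.5,-2.2,-0.6],[0,0,0.049]],[[-4.5,-2,-0.6],[0,0,0.05]],[[-4.7,-1.8,-0.6],[0,0,0.049]],[[-4.7,-1.6,-0.6],[0,0,0.05]],[[-4.8,-1.3,-0.5],[0,0,0.049]]]
[[[-3.5,-2.4,0.5],[0,0,0.05]],[[-3.6,-2.2,0.5],[0,0,0.05]],[[-3.8,-2,0.6],[0,0,0.05]],[[-3.8,-1.9,0.5],[0,0,0.05]],[[-3.9,-1.7,0.6],[0,0,0.05]]]
[[[-4,-1.5,0.5],[0,0,0.05]],[[-4.1,-1.3,0.6],[0,0,0.049]],[[-4.2,-1,0.5],[0,0,0.05]],[[-4.2,-0.8,0.6],[0,0,0.049]],[[-4.2,-0.6,0.5],[0,0,0.05]]]
[[[-4.3,-0.5,0.6],[0,0,0.049]],[[-4.3,-0.2,0.5],[0,0,0.05]],[[-4.2,-0,0.6],[0,0,0.049]]]
```

```bash
python3 -m crank '[[[-3.8,-3.2,-0.6],[0,0,0.05]],[[-3.9,-3.1,-0.6],[0,0,0.05]],[[-4.1,-2.9,-0.6],[0,0,0.05]],[[-4.2,-2.7,-0.6],[0,0,0.05]],[[-4.3,-2.4,-0.6],[0,0,0.05]]]' 8.5
python3 -m crank '[[[-4.5,-2.2,-0.6],[0,0,0.05]],[[-4.5,-2,-0.6],[0,0,0.05]],[[-4.7,-1.8,-0.6],[0,0,0.05]],[[-4.7,-1.6,-0.6],[0,0,0.05]],[[-4.8,-1.3,-0.5],[0,0,0.05]]]'
python3 plan.py 15 .581 -.290 .22 11
```

```text
clock: 0.6
tcp_pos: [0.305, 0.4512, 0.2611]
orientation: [-0.766, -3.046, 0.001]
contact_force: [0.2, 0.4, 0.4]
grip_width: 0.0855
gripper_force: 0.0
clock: 1.1
tcp_pos: [0.4476, 0.2487, 0.2903]
orientation: [-1.14, -2.927, -0.0]
contact_force: [0.2, 0.4, -0.1]
grip_width: 0.0851
gripper_force: 0.0
now [0.4476 0.2487 0.2903] yaw 47.45 j [-0.92  0.15  0.33  1.88 -0.05  1.12  0.26] t 1.1 F [ 0.2  0.4 -0.1]
[[[-3.1,-2,0.5],[0,0,0.042]],[[-3.2,-1.9,0.5],[0,0,0.042]],[[-3.2,-1.8,0.5],[0,0,0.042]],[[-3.3,-1.6,0.5],[0,0,0.043]],[[-3.4,-1.5,0.5],[0,0,0.042]]]
[[[-3.4,-1.4,0.5],[0,0,0.043]],[[-3.5,-1.2,0.4],[0,0,0.042]],[[-3.6,-1.1,0.5],[0,0,0.043]],[[-3.6,-0.9,0.4],[0,0,0.042]],[[-3.6,-0.7,0.5],[0,0,0.043]]]
[[[-3.7,-0.6,0.4],[0,0,0.042]],[[-3.7,-0.4,0.5],[0,0,0.043]],[[-3.7,-0.3,0.4],[0,0,0.042]],[[-3.7,-0.2,0.5],[0,0,0.043]],[[-3.6,0,0.4],[0,0,0.042]]]
```

```bash
python3 -m crank '[[[-3.1,-2,0.5],[0,0,0.042]],[[-3.2,-1.9,0.5],[0,0,0.042]],[[-3.2,-1.8,0.5],[0,0,0.042]],[[-3.3,-1.6,0.5],[0,0,0.042]],[[-3.4,-1.5,0.5],[0,0,0.042]]]'
python3 -m crank '[[[-3.4,-1.4,0.5],[0,0,0.042]],[[-3.5,-1.2,0.4],[0,0,0.042]],[[-3.6,-1.1,0.5],[0,0,0.042]],[[-3.6,-0.9,0.4],[0,0,0.042]],[[-3.6,-0.7,0.5],[0,0,0.042]]]'
python3 -m crank '[[[-3.7,-0.6,0.4],[0,0,0.042]],[[-3.7,-0.4,0.5],[0,0,0.042]],[[-3.7,-0.3,0.4],[0,0,0.042]],[[-3.7,-0.2,0.5],[0,0,0.042]],[[-3.6,0,0.4],[0,0,0.042]]]'
python3 plan.py 8 .581 -.290 .012 11
python3 - <<'E'
from h import *
p,d=grab('top'); P=cloud('top',d); z=P[:,:,2]
M=np.zeros_like(d,bool); M[190:310,225:345]=1
hub=np.array([.5685,.1425]); v=P[:,:,:2]-hub; rr=np.hypot(v[:,:,0],v[:,:,1]); a=np.degrees(np.arctan2(v[:,:,1],v[:,:,0]))
for lo,hi in((.100,.108),(.108,.116),(.116,.124)):
    m=M&(z>.04)&(z<.1)&(rr>lo)&(rr<hi)&(abs(a+105)<30); print('spout',lo,m.sum(),a[m].min(),a[m].max(),a[m].mean())
E
```

```text
clock: 1.6
tcp_pos: [0.4923, 0.0702, 0.2647]
orientation: [-1.44, -2.792, 0.0]
contact_force: [-0.0, 0.4, 0.5]
grip_width: 0.0853
gripper_force: 0.0
clock: 2.1
tcp_pos: [0.5373, -0.1093, 0.2417]
orientation: [-1.725, -2.626, -0.0]
contact_force: [0.3, 0.1, 0.1]
grip_width: 0.085
gripper_force: 0.0
clock: 2.6
tcp_pos: [0.5821, -0.2886, 0.2192]
orientation: [-1.99, -2.43, 0.0]
contact_force: [0.5, -0.2, 0.5]
grip_width: 0.0852
gripper_force: 0.0
now [ 0.5821 -0.2886  0.2192] yaw 11.37 j [-0.1   0.52  0.66  1.66 -0.35  1.08  0.86] t 2.6 F [ 0.5 -0.2  0.5]
[[[-0,-0,2.6],[0,0,0.001]],[[-0,-0,2.6],[0,0,0.001]],[[-0,-0,2.6],[0,0,0.001]],[[-0,-0,2.6],[0,0,0.001]],[[-0,-0,2.6],[0,0,0.001]]]
[[[-0,-0,2.6],[0,0,0]],[[-0.1,-0.1,2.6],[0,0,0.001]],[[-0,-0,2.5],[0,0,0]]]
spout 0.1 84 -119.86794162175386 -91.51366900392993 -104.82117836833413
spout 0.108 81 -118.61848955102148 -92.31977945864169 -105.14317968069359
spout 0.116 58 -117.69925868708614 -93.08863879024922 -104.95890034493112
```

```bash
python3 -m crank '[[[0,0,4],[0,0,0]],[[0,0,4],[0,0,0]],[[0,0,4],[0,0,0]],[[0,0,4],[0,0,0]],[[0,0,3],[0,0,0]]]'
python3 -m crank '[[[0,0,1.9],[0,0,0]],[[0.8,0,0],[0,0,0]],[[0.8,0,0],[0,0,0]],[[0.8,0,0],[0,0,0]],[[0.8,0,0],[0,0,0]]]'
for i in 1; do python3 -m crank '[[[1.2,0,0],[0,0,0]],[[1.2,0,0],[0,0,0]],[[1.2,0,0],[0,0,0]],[[1.2,0,0],[0,0,0]],[[1.2,0,0],[0,0,0]]]'; done
python3 -m crank '[[[1.2,0,0],[0,0,0]],[[1.2,0,0],[0,0,0]],[[1.2,0,0],[0,0,0]],[[1.2,0,0],[0,0,0]],[[0.6,0,0],[0,0,0]]]'
python3 -m crank '[[[0.4,0,0],[0,0,0]],[[0.2,0,0],[0,0,0]],[[0,0,0],[0,0,0]]]'
python3 - <<'E'
from h import *
p,d=grab('top'); P=cloud('top',d); z=P[:,:,2]; np.save('/tmp/P.npy',P)
cv2.imwrite('pics/push.png',cv2.resize(p[170:350,230:470,::-1],None,fx=3,fy=3))
E
python3 plan.py
```

```text
clock: 3.15
tcp_pos: [0.581, -0.2861, 0.0271]
orientation: [-1.986, -2.43, 0.001]
contact_force: [-0.5, -0.5, -0.0]
grip_width: 0.0851
gripper_force: 0.0
clock: 3.65
tcp_pos: [0.5769, -0.2554, 0.0127]
orientation: [1.986, 2.431, 0.002]
contact_force: [0.8, -0.7, 1.3]
grip_width: 0.0848
gripper_force: 0.5
clock: 4.15
tcp_pos: [0.5638, -0.196, 0.0111]
orientation: [1.988, 2.432, 0.0]
contact_force: [0.7, -2.5, 0.8]
grip_width: 0.0851
gripper_force: 0.9
clock: 4.65
tcp_pos: [0.5529, -0.1423, 0.0108]
orientation: [-1.986, -2.433, -0.0]
contact_force: [0.7, -0.6, -0.8]
grip_width: 0.0849
gripper_force: 0.5
clock: 4.95
tcp_pos: [0.5519, -0.1381, 0.0109]
orientation: [-1.988, -2.432, 0.0]
contact_force: [-0.5, 0.2, -0.4]
grip_width: 0.0848
gripper_force: 0.0
now [ 0.5519 -0.1384  0.0109] yaw 11.45 j [-0.24  0.67  0.51  1.99 -0.54  0.62  0.82] t 5.0 F [ 0.4  0.5 -0.3]
```

View pics/push.png

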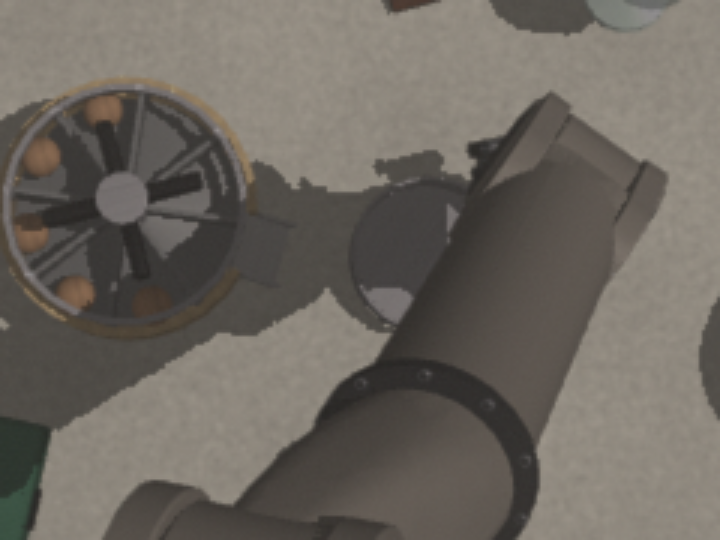

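The tin's left half shows at crop (350–460, 180–330), upright and ahead of the gripper; the arm hides the rest. I fit its rim from depth.

```bash
cat > tin.py <<'E'
from h import *
from scipy.optimize import least_squares
p,d=grab('top'); P=cloud('top',d); z=P[:,:,2]
drop=np.array([.5279,-.0071])
import sys; g=np.array([float(sys.argv[1]),float(sys.argv[2])])
v=P[:,:,:2]-g; rr=np.hypot(v[:,:,0],v[:,:,1])
m=(z>.032)&(z<.046)&(rr<.075)&(rr>.045)&(np.hypot(P[:,:,0]-.5685,P[:,:,1]-.1425)>.125); q=P[m][:,:2]
s=least_squares(lambda c:np.hypot(*(q-c).T)-.0585,g,loss='soft_l1',f_scale=.002)
print('tin',s.x.round(4),'n',m.sum(),'off',(s.x-drop).round(4),'res',np.abs(s.fun).mean())
E
python3 tin.py .541 -.085; python3 plan.py
```

```text
tin [ 0.5396 -0.0864] n 130 off [ 0.0117 -0.0793] res 0.0009160503971518104
now [ 0.5519 -0.1386  0.011 ] yaw 11.43 j [-0.24  0.67  0.51  1.99 -0.54  0.62  0.82] t 5.05 F [-0.3  0.3  0. ]
```

```bash
python3 -m crank '[[[1,0,0],[0,0,0]],[[1.2,0.1,0],[0,0,0]],[[1.2,0.1,0],[0,0,0]],[[1.2,0.1,0],[0,0,0]],[[1.2,0.1,0],[0,0,0]]]'
python3 -m crank '[[[0.8,0,0],[0,0,0]],[[0.6,0,0],[0,0,0]],[[0.4,0,0],[0,0,0]],[[0.3,0,0],[0,0,0]],[[0,0,0],[0,0,0]]]'
python3 tin.py .5279 -.0071; python3 plan.py
```

```text
clock: 5.55
tcp_pos: [0.5444, -0.0792, 0.0111]
orientation: [-1.988, -2.433, -0.0]
contact_force: [-0.0, -0.5, 0.3]
grip_width: 0.0849
gripper_force: 0.7
clock: 6.05
tcp_pos: [0.5401, -0.0598, 0.011]
orientation: [-1.988, -2.432, 0.0]
contact_force: [0.2, -0.4, 0.5]
grip_width: 0.0849
gripper_force: 0.0
tin [ 0.5279 -0.0086] n 39 off [ 0.     -0.0015] res 0.0007412002387070508
now [ 0.5401 -0.06    0.011 ] yaw 11.45 j [-0.4   0.64  0.51  2.05 -0.55  0.59  0.7 ] t 6.1 F [ 0.2 -0.2 -0.1]
```

```bash
python3 -m crank '[[[-1,0,0],[0,0,0]],[[-3,0,0],[0,0,0]],[[-2,0,-2],[0,0,-0.1]],[[0,0,-5],[0,0,-0.12]],[[0,0,-5],[0,0,-0.14]]]'
python3 -m crank '[[[0,0,-5],[0,0,-0.14]],[[0,0,-5],[0,0,-0.14]],[[0,0,-2],[0,0,-0.14]],[[0,0,0],[0,0,-0.14]]]'
python3 plan.py 15 .5685 .1425 .25 150
```

```text
clock: 6.6
tcp_pos: [0.551, -0.1214, 0.1317]
orientation: [-1.518, -2.749, 0.004]
contact_force: [1.2, 0.4, 0.3]
grip_width: 0.0853
gripper_force: 0.0
clock: 7.0
tcp_pos: [0.5542, -0.1209, 0.2553]
orientation: [0.694, 3.056, 0.002]
contact_force: [0.1, -1.0, -0.1]
grip_width: 0.0854
gripper_force: 0.0
now [ 0.5542 -0.1209  0.2553] yaw 64.4 j [-0.29  0.29  0.5   1.82 -0.16  1.06  1.38] t 7.0 F [ 0.1 -1.  -0.1]
[[[0.7,1.6,0],[0,0,-0.1]],[[0.5,1.7,0],[0,0,-0.1]],[[0.3,1.7,0],[0,0,-0.1]],[[0.2,1.8,0],[0,0,-0.1]],[[-0,1.8,0],[0,0,-0.099]]]
[[[-0.2,1.7,0.1],[0,0,-0.1]],[[-0.4,1.7,0],[0,0,-0.099]],[[-0.5,1.7,0.1],[0,0,-0.1]],[[-0.7,1.6,0],[0,0,-0.099]],[[-0.8,1.5,0.1],[0,0,-0.1]]]
[[[-1,1.5,0],[0,0,-0.099]],[[-1.1,1.3,0.1],[0,0,-0.1]],[[-1.3,1.2,0],[0,0,-0.099]],[[-1.4,1.1,0.1],[0,0,-0.1]],[[-1.5,1,0],[0,0,-0.099]]]
```

```bash
python3 tin.py .5279 -.0071
python3 -m crank '[[[0.7,1.6,0],[0,0,-0.1]],[[0.5,1.7,0],[0,0,-0.1]],[[0.3,1.7,0],[0,0,-0.1]],[[0.2,1.8,0],[0,0,-0.1]],[[0,1.8,0],[0,0,-0.1]]]'
python3 -m crank '[[[-0.2,1.7,0],[0,0,-0.1]],[[-0.4,1.7,0],[0,0,-0.1]],[[-0.5,1.7,0],[0,0,-0.1]],[[-0.7,1.6,0],[0,0,-0.1]],[[-0.8,1.5,0],[0,0,-0.1]]]' 5.5
python3 -m crank '[[[-1,1.5,0],[0,0,-0.1]],[[-1.1,1.3,0],[0,0,-0.1]],[[-1.3,1.2,0],[0,0,-0.1]],[[-1.4,1.1,0],[0,0,-0.1]],[[-1.5,1,0],[0,0,-0.1]]]'
python3 -m crank '[[[0,0,0],[0,0,0]],[[0,0,0],[0,0,0]]]'
python3 plan.py 2 .5685 .1425 .2 150
python3 - <<'E'
from h import *
p,d=grab('top');cv2.imwrite('pics/above.png',cv2.resize(p[170:350,180:420,::-1],None,fx=3,fy=3))
E
```

```text
tin [ 0.5283 -0.0077] n 178 off [ 0.0004 -0.0006] res 0.0008765021443997055
clock: 7.55
tcp_pos: [0.5565, -0.0309, 0.2503]
orientation: [0.077, -3.139, 0.001]
contact_force: [0.7, 0.8, -0.4]
grip_width: 0.0853
gripper_force: 0.0
clock: 8.05
tcp_pos: [0.5617, 0.0557, 0.2502]
orientation: [0.851, -3.022, 0.0]
contact_force: [-1.0, 0.3, -0.2]
grip_width: 0.0553
gripper_force: 0.0
clock: 8.55
tcp_pos: [0.5665, 0.144, 0.2502]
orientation: [1.572, -2.718, -0.0]
contact_force: [0.7, 0.0, -0.3]
grip_width: 0.0547
gripper_force: 0.0
clock: 8.75
tcp_pos: [0.5664, 0.1433, 0.2504]
orientation: [1.566, -2.721, 0.0]
contact_force: [-0.1, -1.1, 0.2]
grip_width: 0.055
gripper_force: 0.0
now [0.5664 0.1433 0.2504] yaw 149.85 j [-0.45  0.31  0.12  1.76 -0.04  1.07  2.3 ] t 8.75 F [-0.1 -1.1  0.2]
[[[-0,-0.1,2.5],[0,0,-0.001]],[[-0,-0.1,2.5],[0,0,-0.002]]]
```

View pics/above.png

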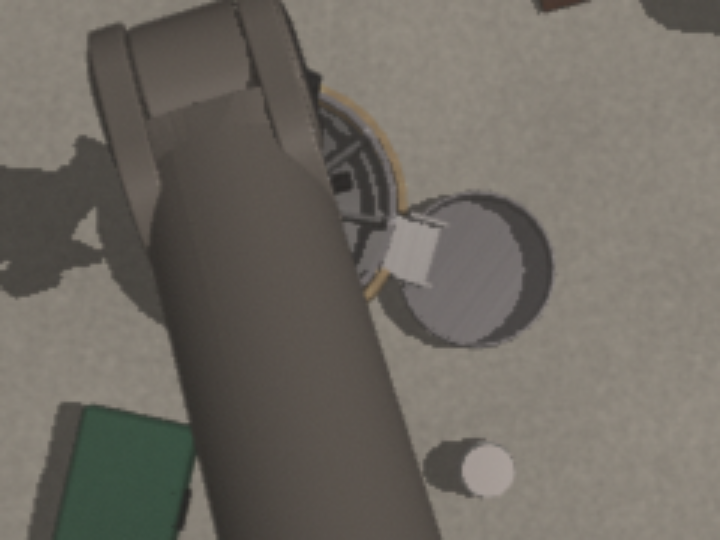

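```bash
python3 -m crank '[[[0,-0.2,3],[0,0,0]],[[0,0,3],[0,0,0]],[[0,0,3],[0,0,0]],[[0,0,1],[0,0,0]],[[0,0,1],[0,0,0]]]'
python3 -m crank '[[[0,0,1],[0,0,0]],[[0,0,1],[0,0,0]],[[0,0,1],[0,0,0]],[[0,0,0],[0,0,0]]]'
python3 plan.py
```

```text
clock: 9.3
tcp_pos: [0.5684, 0.1424, 0.1406]
orientation: [1.569, -2.721, 0.001]
contact_force: [-0.2, -0.4, 1.0]
grip_width: 0.0551
gripper_force: 0.0
clock: 9.7
tcp_pos: [0.5675, 0.1435, 0.1098]
orientation: [1.573, -2.718, -0.001]
contact_force: [-0.2, 0.4, 0.1]
grip_width: 0.0551
gripper_force: 0.0
now [0.5675 0.1435 0.1098] yaw 150.12 j [-0.43  0.47  0.1   1.88 -0.06  0.79  2.32] t 9.7 F [-0.2  0.4  0.1]
```

```bash
for i in a; do
python3 -m crank '[[[0,0,0],[0,0,0.06]],[[0,0,0],[0,0,0.07]],[[0,0,0],[0,0,0.08]],[[0,0,0],[0,0,0.08]],[[0,0,0],[0,0,0.08]]]'
python3 -m crank '[[[0,0,0],[0,0,0.08]],[[0,0,0],[0,0,0.08]],[[0,0,0],[0,0,0.08]],[[0,0,0],[0,0,0.08]],[[0,0,0],[0,0,0.08]]]'
python3 -m crank '[[[0,0,0],[0,0,0.08]],[[0,0,0],[0,0,0.08]],[[0,0,0],[0,0,0.08]],[[0,0,0],[0,0,0.08]],[[0,0,0],[0,0,0.08]]]'
python3 -m crank '[[[0,0,0],[0,0,0.08]],[[0,0,0],[0,0,0.08]],[[0,0,0],[0,0,0.08]],[[0,0,0],[0,0,0.06]],[[0,0,0],[0,0,0.04]]]'
done
cat > look.py <<'E'
from h import *
import sys
p,d=grab('top'); cv2.imwrite('/tmp/l.png',p[:,:,::-1])
P=cloud('top',d); z=P[:,:,2]; v=P[:,:,:2]-[.5285,-.0075]; rr=np.hypot(v[:,:,0],v[:,:,1])
hsv=cv2.cvtColor(p,cv2.COLOR_RGB2HSV)
m=(rr<.07)&(hsv[:,:,1]>90)&(hsv[:,:,0]<20)&(z<.1)
n,l,st,c=cv2.connectedComponentsWithStats(m.astype(np.uint8))
print('balls:',[(c[i].round(),int(st[i,4]),onplane('top',c[i],.018)[0][:2].round(3)) for i in range(1,n) if st[i,4]>15])
# visible arm/vane angles: dark arm pixels at star height
hub=np.array([.5685,.1425]); w=P[:,:,:2]-hub; rh=np.hypot(w[:,:,0],w[:,:,1]); a=np.degrees(np.arctan2(w[:,:,1],w[:,:,0]))
k=(rh>.045)&(rh<.06)&(z>.13)&(z<.147); print('arm px',k.sum(),np.median(a[k]) if k.any() else None)
if len(sys.argv)>1: cv2.imwrite(f'pics/{sys.argv[1]}.png',cv2.resize(p[170:350,180:420,::-1],None,fx=3,fy=3))
E
python3 look.py; python3 plan.py
```

```text
clock: 10.2
tcp_pos: [0.5694, 0.144, 0.1117]
orientation: [-1.041, 2.961, -0.0]
contact_force: [3.3, 0.6, -1.8]
grip_width: 0.0549
gripper_force: 1.8
clock: 10.7
tcp_pos: [0.5701, 0.1439, 0.1118]
orientation: [-0.432, 3.108, 0.0]
contact_force: [4.6, -0.3, -2.9]
grip_width: 0.0551
gripper_force: 1.9
clock: 11.2
tcp_pos: [0.5703, 0.1437, 0.112]
orientation: [0.194, 3.131, 0.001]
contact_force: [4.0, -0.9, -1.8]
grip_width: 0.0552
gripper_force: 1.7
clock: 11.7
tcp_pos: [0.5701, 0.1433, 0.1121]
orientation: [0.72, 3.054, 0.001]
contact_force: [3.1, -1.8, -0.7]
grip_width: 0.0551
gripper_force: 1.5
balls: []
arm px 39 -63.181619317580335
now [0.5699 0.1434 0.112 ] yaw 63.39 j [-0.72  0.51  0.48  1.9  -0.32  0.8   1.04] t 11.75 F [ 2.2 -0.5  0.3]
```

```bash
python3 -m crank '[[[0,0,0],[0,0,0.06]],[[0,0,0],[0,0,0.07]],[[0,0,0],[0,0,0.07]],[[0,0,0],[0,0,0.07]],[[0,0,0],[0,0,0.07]]]'
python3 -m crank '[[[0,0,0],[0,0,0.05]],[[0,0,0],[0,0,0.05]],[[0,0,0],[0,0,0.05]],[[0,0,0],[0,0,0.04]],[[0,0,0],[0,0,0.04]]]'
python3 look.py
python3 -m crank '[[[0,0,0],[0,0,0.03]],[[0,0,0],[0,0,0.03]],[[0,0,0],[0,0,0.03]],[[0,0,0],[0,0,0.02]],[[0,0,0],[0,0,0]]]'
python3 look.py
python3 -m crank '[[[0,0,0],[0,0,0]],[[0,0,0],[0,0,0]],[[0,0,0],[0,0,0]],[[0,0,0],[0,0,0]],[[0,0,0],[0,0,0]]]'
python3 look.py b1; python3 plan.py
```

```text
clock: 12.25
tcp_pos: [0.5696, 0.1428, 0.1118]
orientation: [1.227, 2.889, 0.001]
contact_force: [2.9, -2.4, -0.1]
grip_width: 0.0553
gripper_force: 1.6
clock: 12.75
tcp_pos: [0.5691, 0.1427, 0.1117]
orientation: [1.549, 2.731, 0.001]
contact_force: [2.0, -3.5, -0.5]
grip_width: 0.055
gripper_force: 1.4
balls: []
arm px 38 -94.78174100751247
clock: 13.3
tcp_pos: [0.5681, 0.1438, 0.1109]
orientation: [-1.697, -2.643, 0.0]
contact_force: [1.3, -2.2, 0.6]
grip_width: 0.0549
gripper_force: 1.2
balls: []
arm px 37 -101.67823655560242
clock: 13.85
tcp_pos: [0.5681, 0.1438, 0.111]
orientation: [-1.696, -2.644, 0.0]
contact_force: [-0.4, -1.6, 1.6]
grip_width: 0.055
gripper_force: 0.9
balls: []
arm px 38 -101.91590934076268
now [0.5681 0.1437 0.111 ] yaw 24.65 j [-0.84  0.56  0.66  1.91 -0.45  0.83  0.49] t 13.9 F [-0.1 -2.1  0.7]
```

View pics/b1.png

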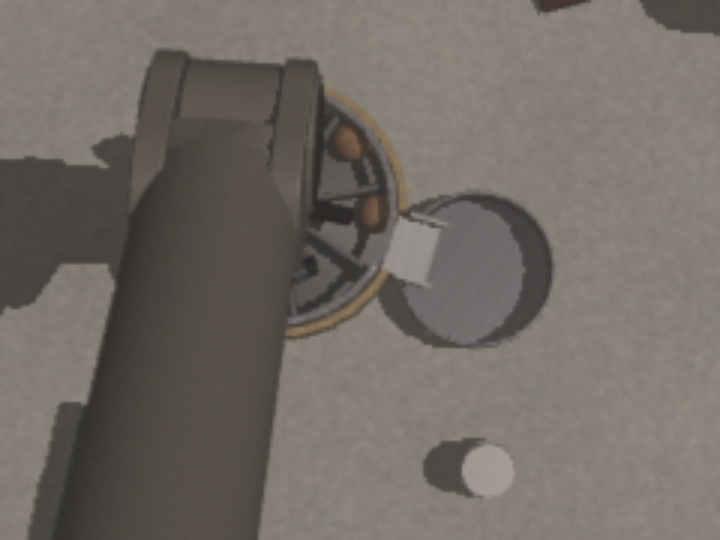

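The first ball waits at crop (375,212), just short of the opening; the tin stands under the spout, empty. I turn a little further.

```bash
python3 -m crank '[[[0,0,0],[0,0,0.03]],[[0,0,0],[0,0,0.03]],[[0,0,0],[0,0,0]],[[0,0,0],[0,0,0]],[[0,0,0],[0,0,0]]]'
python3 look.py
python3 -m crank '[[[0,0,0],[0,0,0.03]],[[0,0,0],[0,0,0]],[[0,0,0],[0,0,0]],[[0,0,0],[0,0,0]],[[0,0,0],[0,0,0]]]'
python3 look.py
python3 -m crank '[[[0,0,0],[0,0,0]],[[0,0,0],[0,0,0]],[[0,0,0],[0,0,0]],[[0,0,0],[0,0,0]],[[0,0,0],[0,0,0]]]'
python3 look.py; python3 plan.py
```

```text
clock: 14.4
tcp_pos: [0.5682, 0.1436, 0.111]
orientation: [-1.775, -2.592, 0.0]
contact_force: [-0.2, -2.7, 0.7]
grip_width: 0.0548
gripper_force: 1.3
balls: [(array([314., 248.]), 68, array([0.555, 0.047]))]
arm px 39 -105.15426699372513
clock: 14.95
tcp_pos: [0.5682, 0.1437, 0.111]
orientation: [-1.813, -2.565, -0.0]
contact_force: [0.3, -2.6, -0.4]
grip_width: 0.0551
gripper_force: 1.2
balls: [(array([357., 266.]), 55, array([ 0.516, -0.051]))]
arm px 38 -107.34136620826001
clock: 15.5
tcp_pos: [0.5683, 0.1437, 0.111]
orientation: [-1.814, -2.565, -0.0]
contact_force: [0.8, -1.7, 0.3]
grip_width: 0.0549
gripper_force: 1.0
balls: [(array([356., 266.]), 61, array([ 0.515, -0.05 ]))]
arm px 39 -106.87869096450453
now [0.5683 0.1437 0.111 ] yaw 19.48 j [-0.86  0.56  0.68  1.91 -0.47  0.83  0.42] t 15.55 F [-0.2 -1.8  0. ]
```

```bash
python3 -m crank '[[[0,0,0],[0,0,0.05]],[[0,0,0],[0,0,0.06]],[[0,0,0],[0,0,0.07]],[[0,0,0],[0,0,0.07]],[[0,0,0],[0,0,0.07]]]'
python3 -m crank '[[[0,0,0],[0,0,0.07]],[[0,0,0],[0,0,0.07]],[[0,0,0],[0,0,0.06]],[[0,0,0],[0,0,0.06]],[[0,0,0],[0,0,0.05]]]'
python3 -m crank '[[[0,0,0],[0,0,0.04]],[[0,0,0],[0,0,0.04]],[[0,0,0],[0,0,0.03]],[[0,0,0],[0,0,0.02]],[[0,0,0],[0,0,0]]]'
python3 look.py
python3 -m crank '[[[0,0,0],[0,0,0]],[[0,0,0],[0,0,0]],[[0,0,0],[0,0,0]],[[0,0,0],[0,0,0]],[[0,0,0],[0,0,0]]]'
python3 look.py; python3 plan.py
```

```text
clock: 16.05
tcp_pos: [0.5684, 0.143, 0.111]
orientation: [2.202, 2.24, -0.0]
contact_force: [0.1, -3.4, -0.4]
grip_width: 0.055
gripper_force: 1.4
clock: 16.55
tcp_pos: [0.5683, 0.1435, 0.111]
orientation: [2.521, 1.874, 0.0]
contact_force: [0.0, -2.4, 0.1]
grip_width: 0.0554
gripper_force: 1.6
clock: 17.05
tcp_pos: [0.5683, 0.1441, 0.111]
orientation: [-2.635, -1.709, -0.0]
contact_force: [0.2, -0.6, 0.1]
grip_width: 0.055
gripper_force: 0.2
balls: [(array([356., 266.]), 59, array([ 0.515, -0.05 ]))]
arm px 73 -64.27051468261446
clock: 17.6
tcp_pos: [0.5683, 0.1438, 0.1111]
orientation: [-2.635, -1.71, -0.0]
contact_force: [0.3, 0.1, -0.5]
grip_width: 0.0546
gripper_force: 0.3
balls: [(array([356., 266.]), 64, array([ 0.515, -0.05 ]))]
arm px 73 -64.27736208557025
now [0.5683 0.1438 0.111 ] yaw -24.05 j [-0.98  0.64  0.88  1.92 -0.64  0.89 -0.2 ] t 17.65 F [ 0.9  1.1 -0.2]
```

```bash
python3 -m crank '[[[0,0,0],[0,0,0.03]],[[0,0,0],[0,0,0.02]],[[0,0,0],[0,0,0]],[[0,0,0],[0,0,0]],[[0,0,0],[0,0,0]]]'
python3 -m crank '[[[0,0,0],[0,0,0]],[[0,0,0],[0,0,0]],[[0,0,0],[0,0,0]],[[0,0,0],[0,0,0]],[[0,0,0],[0,0,0]]]'
python3 look.py b2; python3 plan.py
```

```text
clock: 18.15
tcp_pos: [0.5684, 0.1438, 0.1111]
orientation: [-2.677, -1.643, -0.0]
contact_force: [1.2, 2.5, 0.5]
grip_width: 0.0548
gripper_force: 0.8
clock: 18.65
tcp_pos: [0.5684, 0.1438, 0.1111]
orientation: [-2.677, -1.643, -0.0]
contact_force: [1.9, 1.9, 0.9]
grip_width: 0.0548
gripper_force: 1.1
balls: [(array([346., 260.]), 66, array([ 0.527, -0.025])), (array([356., 266.]), 57, array([ 0.514, -0.051]))]
arm px 74 -143.52023029410998
now [0.5684 0.1437 0.1111] yaw -26.92 j [-0.99  0.65  0.89  1.92 -0.65  0.89 -0.24] t 18.7 F [ 0.7  2.9 -0.4]
```

View pics/b2.png

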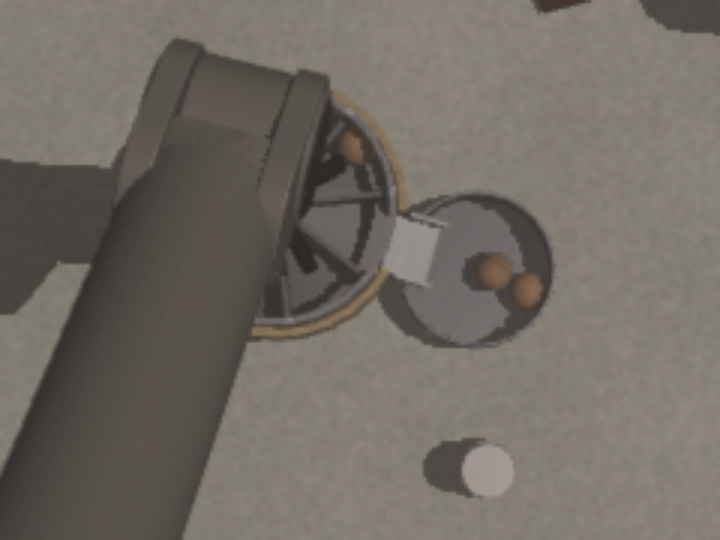

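Two balls lie in the tin at crop (493,270) and (527,291); the third waits in the drum at (352,147). Now the third cell.

```bash
python3 -m crank '[[[0,0,0],[0,0,0.05]],[[0,0,0],[0,0,0.06]],[[0,0,0],[0,0,0.07]],[[0,0,0],[0,0,0.07]],[[0,0,0],[0,0,0.07]]]'
python3 -m crank '[[[0,0,0],[0,0,0.07]],[[0,0,0],[0,0,0.06]],[[0,0,0],[0,0,0.06]],[[0,0,0],[0,0,0.05]],[[0,0,0],[0,0,0.05]]]'
python3 -m crank '[[[0,0,0],[0,0,0.04]],[[0,0,0],[0,0,0.03]],[[0,0,0],[0,0,0.02]],[[0,0,0],[0,0,0.02]],[[0,0,0],[0,0,0]]]'
python3 -m crank '[[[0,0,0],[0,0,0]],[[0,0,0],[0,0,0]],[[0,0,0],[0,0,0]],[[0,0,0],[0,0,0]],[[0,0,0],[0,0,0]]]'
python3 look.py; python3 plan.py
```

```text
clock: 19.2
tcp_pos: [0.5688, 0.1439, 0.1111]
orientation: [2.907, 1.192, 0.002]
contact_force: [3.6, 2.1, -0.9]
grip_width: 0.0551
gripper_force: 1.7
clock: 19.7
tcp_pos: [0.569, 0.1435, 0.1113]
orientation: [3.048, 0.76, 0.002]
contact_force: [2.7, 2.1, 0.1]
grip_width: 0.0551
gripper_force: 1.5
clock: 20.2
tcp_pos: [0.5684, 0.1434, 0.1111]
orientation: [3.085, 0.594, 0.0]
contact_force: [2.9, 1.1, 0.3]
grip_width: 0.055
gripper_force: 1.2
clock: 20.7
tcp_pos: [0.5683, 0.1434, 0.1111]
orientation: [3.085, 0.594, 0.0]
contact_force: [3.2, 0.6, 1.5]
grip_width: 0.055
gripper_force: 1.4
balls: [(array([328., 256.]), 61, array([0.538, 0.015])), (array([346., 260.]), 68, array([ 0.529, -0.025])), (array([356., 266.]), 64, array([ 0.514, -0.05 ]))]
arm px 35 -105.34356620797674
now [0.5683 0.1434 0.1111] yaw -68.19 j [-1.08  0.75  1.07  1.92 -0.8   0.98 -0.82] t 20.75 F [2.7 0.4 1.4]
```

```bash
python3 -m crank '[[[0,0,0],[0,0,0]],[[0,0,0],[0,0,0]],[[0,0,0],[0,0,0]],[[0,0,0],[0,0,0]],[[0,0,0],[0,0,0]]]'
python3 look.py
python3 -m crank '[[[0,0,0],[0,0,-0.05]],[[0,0,0],[0,0,-0.05]],[[0,0,0],[0,0,-0.05]],[[0,0,0],[0,0,0]],[[0,0,0],[0,0,0]]]'
python3 look.py b3; python3 plan.py
```

```text
clock: 21.25
tcp_pos: [0.5683, 0.1435, 0.1111]
orientation: [3.085, 0.594, 0.0]
contact_force: [2.1, 0.3, 1.7]
grip_width: 0.0548
gripper_force: 1.5
balls: [(array([345., 260.]), 69, array([ 0.529, -0.025])), (array([356., 266.]), 63, array([ 0.515, -0.05 ]))]
arm px 38 -104.91633868503767
clock: 21.8
tcp_pos: [0.5674, 0.1437, 0.1106]
orientation: [-3.031, -0.822, 0.003]
contact_force: [0.5, -0.5, -0.7]
grip_width: 0.0549
gripper_force: 0.0
balls: [(array([345., 260.]), 70, array([ 0.529, -0.025])), (array([357., 266.]), 59, array([ 0.514, -0.051]))]
arm px 36 -105.46196841808673
now [0.5676 0.1436 0.1107] yaw -59.66 j [-1.07  0.73  1.03  1.92 -0.77  0.96 -0.7 ] t 21.85 F [-0.3 -0.4 -0.7]
```

View pics/b3.png

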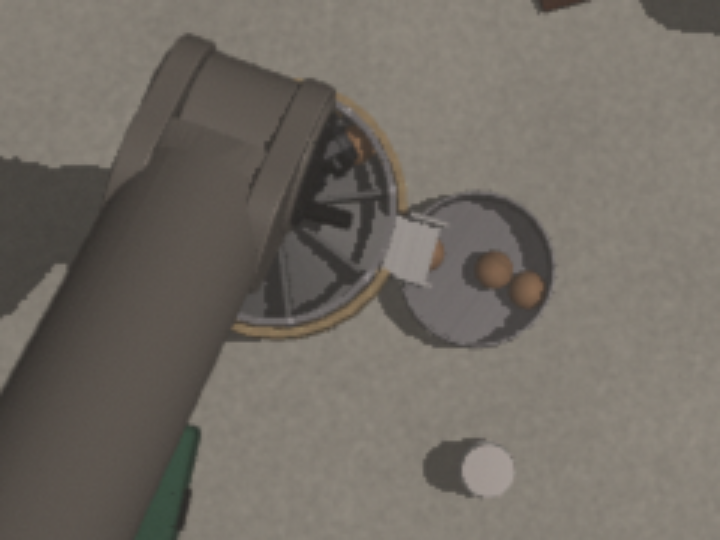

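Three balls are in the tin: two at crop (493,270) and (527,291), and the third partly under the spout lip at (437,253). The fourth stays in the drum at (355,145), and the fingers are free of the arms. I rise straight up.

```bash
python3 -m crank '[[[0,0,-1],[0,0,0]],[[0,0,-2],[0,0,0]],[[0,0,-3],[0,0,0]],[[0,0,-3],[0,0,0]],[[0,0,-3],[0,0,0]]]'
python3 -m crank '[[[0,0,-3],[0,0,0]],[[0,0,-2],[0,0,0]],[[0,0,-1],[0,0,0]],[[0,0,0],[0,0,0]],[[0,0,0],[0,0,0]]]'
python3 look.py; python3 tin.py .5285 -.0075
python3 - <<'E'
from h import *
p,d=grab('side'); c=proj('side',[[.5279,-.007,.05],[.5685,.1425,.1]]).mean(0).astype(int); print(c)
u,v=c; cv2.imwrite('pics/side1.png',cv2.resize(p[max(v-75,0):v+75,max(u-100,0):u+100,::-1],None,fx=4,fy=4))
E
```

```text
clock: 22.35
tcp_pos: [0.568, 0.1433, 0.2328]
orientation: [3.032, 0.822, -0.0]
contact_force: [0.2, -0.0, 0.1]
grip_width: 0.0553
gripper_force: 0.0
clock: 22.85
tcp_pos: [0.5677, 0.1437, 0.2903]
orientation: [-3.031, -0.824, 0.002]
contact_force: [0.4, 0.4, -0.2]
grip_width: 0.0546
gripper_force: 0.0
balls: [(array([346., 260.]), 68, array([ 0.529, -0.025])), (array([356., 266.]), 60, array([ 0.515, -0.051]))]
arm px 51 -102.28949222539426
tin [ 0.5286 -0.0073] n 183 off [ 0.0007 -0.0002] res 0.0015104120509886172
[315 258]
```

View pics/side1.png

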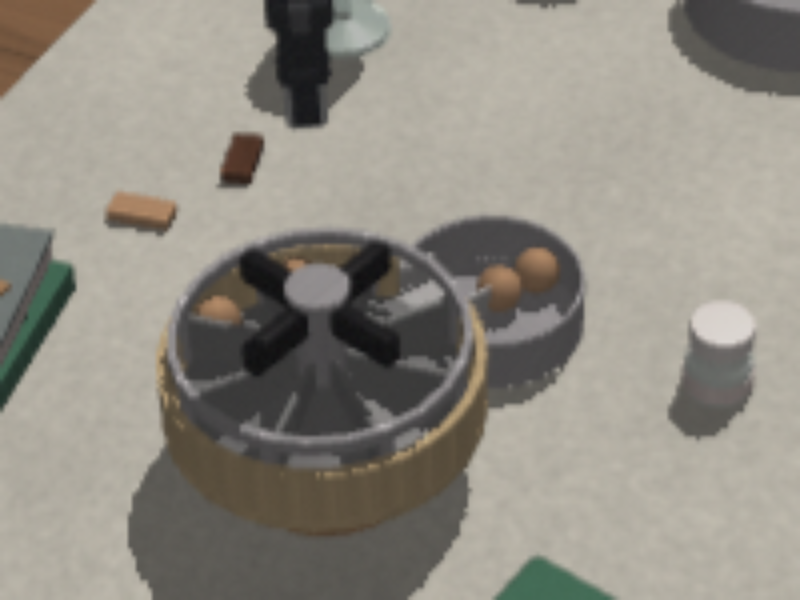

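The side view shows the two remaining balls in the drum (crop (218,308) and (295,268)) and two in the tin; the third is hidden behind the feeder, under the spout. Everything is at rest and clear, so I hand in.

```bash
python3 -c "
from bench import r
print(r.hand_in())"
```

```text
the job is handed in; nothing more can be done
None
```

I handed the job in at about 23 s. The tin stands within about 1 mm of the drop point I measured, with three balls in it (the third last seen partly under the spout lip) and the other two still in the drum. The robot is clear of everything, but no verdict came back.

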